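# Close a cold-store canister: tighten its four lid cam knobs in star order

## Robot

A 7-joint arm with a two-finger parallel gripper is mounted at the origin on the work surface. World frame = base frame: x ahead of the robot, y to its left, z up, the work surface at z = 0. Lengths are in m, angles in degrees, forces in N, time in s.
With the tool pointing down it reaches from about 0.425 to 0.875 m from the base axis. Payload 4.7 kg.
Tool frame: the origin (TCP) lies at the very end of the fingers, on their centre line; the grasp point (between the pads) lies manip.grip_point_offset behind it (manip.grip_point_offset is the distance from the TCP to the grasp point, in m); z points along the fingers, y is the direction in which the jaws open and shut (so a half turn about z gives the same grasp; the last joint's range is limited). The gripper opens to 85 mm and grips with 20 to 120 N. Pads are 22 mm wide; open, the fingers measure 114 mm over their backs; the gripper's body (76 mm by 85 mm) begins 54 mm behind the grasp point. The pads swing forward as they close: fully open they stand 13 mm farther back than shut.
Start: joints at [64.177, 18.392, -4.016, 83.108, 1.295, 78.541, -3.26], TCP at [0.291, -0.581, 0.231] pointing down, gripper open.
Joint ranges: [-163.93, 163.93], [-17.29, 119.83], [-79.2, 71.16], [3.27, 140.29], [-89.18, 269.18], [5.43, 117.66], [-154.24, 154.24]. Speed limits (degrees/s): [147.25, 147.25, 180, 180, 180, 180, 180].

## Interface

Orientations are given as a 3x3 rotation matrix whose columns are the frame's x, y, z axes.
In Python, from plant import readout, capture, manip gives the robot as it stands.
- The arm moves only by the tool arm_command, never from a script. Its argument "steps" is one flat list of numbers, 7 for each row, row after row: the opening, from -1 (shut) to 1 (fully open), then the shift along the world's x, y, z in cm, then the turn, a rotation vector about the world's x, y, z in degrees. In form: [fingers, tx, ty, tz, ax, ay, az, fingers, tx, ty, tz, ax, ay, az, ...]. A call has 1 to 12 rows; each row shifts and turns the commanded pose from where the row before left it; what a row does not reach is not made up. A row lasts 1/8 s, in which the tool goes at most 62.5 mm and 10.7 degrees, less where a joint would pass 70% of its speed; a pose out of reach is approached as far as the arm can. A call with a gripper value outside its range is refused whole. The fingers move at their own pace and stop on an object; the grip force is fixed at half the most. Time passes only in rows, so rows that do not move let the fingers close. It gives the time, the measured TCP pose, the force and the opening at its end, in the units of the state.
- readout.state(): the state, without advancing time (a new reading comes with each control period).
- capture(name): name is "scene" or "top" or "wrist"; returns a dict with "pixels" (420x560x3 uint8, blue, green, red), "camera_matrix" (3x3 intrinsics, pixels), "camera_from_world" (4x4, takes a point from world to camera coordinates). Camera axes: x right, y up, looking along -z (the intrinsics and any distortion apply to the point x, -y, -z); pixel columns grow to the right and rows downward; lengths in m; the calibration is good to about 2 mm. A picture is of the moment at which its call begins. There is no depth.
- manip.close_job(): hands the job in, once; it reports no verdict.
The state is a dict: "clock": time; "qpos": joint angles; "joint_vel": joint speeds; "tau": joint torques, N m; "position": TCP position; "tcp_rot": TCP orientation; "contact_force": force on the tool from outside, world axes, zero at the start; "wrist_torque": the same for the moment, N m; "finger_gap": finger opening in m.
Only numpy, scipy, OpenCV 4.12 (cv2) and the standard library are available. Lean on these libraries where they do the work, as an engineer would, in place of code of your own. Each camera call takes 0.05 s, during which the arm holds its last target.

## Task

Tighten the four T-bar knobs that hold down the canister's lid by feel, in two passes: first bring every knob down lightly (about 0.25 N m), then go round again and tighten every knob to about 0.35 N m. In each pass work in star order - after the first knob do the one straight across from it, then the other two - and never turn a knob much harder than that, or the gasket is crushed. Leave the jar, pan, spoon and tub beside it where they are.

Things in the scene. Friction and masses are not known exactly. Their poses are not given: they have to be found in the camera images.
- knob1: black T-bar cam knob 1 of 4 (across from it: knob 3). Origin: centre of its hub's underside, on its vertical axis, 145 mm above the table. Steel hub 34 mm across, 0 to 8 mm above the origin, black collar to 12 mm; above it the black grip bar, 12 to 46 mm above the origin, 46 mm long along the knob's x axis, 14 mm thick along its y axis. Tightens clockwise seen from above, staying at one height.
- knob2: black T-bar cam knob 2 of 4 (across from it: knob 4). Origin: centre of its hub's underside, on its vertical axis, 145 mm above the table. Steel hub 34 mm across, 0 to 8 mm above the origin, black collar to 12 mm; above it the black grip bar, 12 to 46 mm above the origin, 46 mm long along the knob's x axis, 14 mm thick along its y axis. Tightens clockwise seen from above, staying at one height.
- knob3: black T-bar cam knob 3 of 4 (across from it: knob 1). Origin: centre of its hub's underside, on its vertical axis, 145 mm above the table. Steel hub 34 mm across, 0 to 8 mm above the origin, black collar to 12 mm; above it the black grip bar, 12 to 46 mm above the origin, 46 mm long along the knob's x axis, 14 mm thick along its y axis. Tightens clockwise seen from above, staying at one height.
- knob4: black T-bar cam knob 4 of 4 (across from it: knob 2). Origin: centre of its hub's underside, on its vertical axis, 145 mm above the table. Steel hub 34 mm across, 0 to 8 mm above the origin, black collar to 12 mm; above it the black grip bar, 12 to 46 mm above the origin, 46 mm long along the knob's x axis, 14 mm thick along its y axis. Tightens clockwise seen from above, staying at one height.
- knob1_grip (a point): point on knob 1's axis inside its bar, 32 mm above the knob's origin, where to grip the bar across its thickness; same axes as the knob.
- knob2_grip (a point): point on knob 2's axis inside its bar, 32 mm above the knob's origin, where to grip the bar across its thickness; same axes as the knob.
- knob3_grip (a point): point on knob 3's axis inside its bar, 32 mm above the knob's origin, where to grip the bar across its thickness; same axes as the knob.
- knob4_grip (a point): point on knob 4's axis inside its bar, 32 mm above the knob's origin, where to grip the bar across its thickness; same axes as the knob.
- dog1: sprung cam inside the hub of knob 1, not visible; origin as the knob's. It turns with the knob until it meets its catch, then its spring winds up; the force on it is knob 1's clamping force.
- dog2: sprung cam inside the hub of knob 2, not visible; origin as the knob's. It turns with the knob until it meets its catch, then its spring winds up; the force on it is knob 2's clamping force.
- dog3: sprung cam inside the hub of knob 3, not visible; origin as the knob's. It turns with the knob until it meets its catch, then its spring winds up; the force on it is knob 3's clamping force.
- dog4: sprung cam inside the hub of knob 4, not visible; origin as the knob's. It turns with the knob until it meets its catch, then its spring winds up; the force on it is knob 4's clamping force.
- canister: fixed round steel canister, 262 mm across the rim; origin at the centre of its base. Knobs stand on a circle of 95 mm radius: 1 on its own +x axis, 2 on +y, 3 on -x, 4 on -y. At the start each knob is slack: 0.05 to 0.65 rad of free turning, different for each and not visible, until its cam meets its catch.
- lid: flat fixed steel lid, 262 mm across, 8 mm thick; origin at the centre of its underside, 133 mm above the table; low boss (36 mm across, 10 mm tall) in its middle. Once a knob's cam bears, turning torque grows 0.5 N m per radian of hub turning. The bars sit on rubber bushes: a bar runs ahead of its hub by 0.67 rad per N m of torque and springs back when let go; the hub stays.
- lid_top (a point): centre of the top of the lid's boss, 18 mm above the lid's origin. Torque to turn a knob clockwise (read it while turning slowly): about 0.20 N m while its cam is free, then 0.20 N m plus 0.0116 N m per newton of clamping force (0.25 N m at about 4.3 N, 0.35 N m at about 13 N). Above 19 N (about 0.42 N m) the gasket is crushed.
- jar: amber glass jar with white cap, 76 mm across, 130 mm tall, loose bystander; origin under its centre.
- pan: open steel food pan, 260 x 160 x 65 mm, loose bystander; origin under its centre.
- spoon: serving spoon 260 mm long with black handle, loose bystander; origin under its middle.
- tub: open white plastic tub, 100 mm across, 80 mm tall, loose bystander; origin under its centre.

How it is judged (in metres and radians):
On the way, in this order (a step that is already met when the one before it is completed fails the run):
1. first pass done: all four knobs bear lightly on the lid, each with 1.6 to 8 N (contact force between dog1 and anything else between 1.6 and 8 N and contact force between dog2 and anything else between 1.6 and 8 N and contact force between dog3 and anything else between 1.6 and 8 N and contact force between dog4 and anything else between 1.6 and 8 N), for 0.2 s.
2. second pass done: all four knobs clamp with more than 8 N (contact force between each of dog1, dog2, dog3, dog4 and anything else above 8 N), for 0.2 s.
At the end, for the whole second after the job is handed in: All four knobs are let go and at rest (turning slower than 0.1 rad/s), each clamping the lid with 8 to 17 N (a turning torque of about 0.30 to 0.40 N m) (all of step 2 and contact force between each of dog1, dog2, dog3, dog4 and anything else below 17 N and angular speed of each of knob1, knob2, knob3, knob4 below 0.1 rad/s); the robot touches nothing.
It fails at once if a knob clamps with more than 19 N (gasket crushed) (contact force between any of dog1, dog2, dog3, dog4 and anything else above 19 N).
It fails at once if a knob is turned right home (over 10 N) while another has not yet been brought to bear (under 0.8 N) ((contact force between dog1 and anything else above 10 N and contact force between any of dog2, dog3, dog4 and anything else below 0.8 N) or (contact force between dog2 and anything else above 10 N and contact force between any of dog1, dog3, dog4 and anything else below 0.8 N) or (contact force between dog3 and anything else above 10 N and contact force between any of dog1, dog2, dog4 and anything else below 0.8 N) or (contact force between dog4 and anything else above 10 N and contact force between any of dog1, dog2, dog3 and anything else below 0.8 N)).
It fails at once if first pass out of star order: two neighbouring knobs bear on the lid (over 1.6 N) while the other two are still slack ((contact force between each of dog1, dog2 and anything else above 1.6 N and contact force between each of dog3, dog4 and anything else below 0.6 N) or (contact force between each of dog2, dog3 and anything else above 1.6 N and contact force between each of dog4, dog1 and anything else below 0.6 N) or (contact force between each of dog3, dog4 and anything else above 1.6 N and contact force between each of dog1, dog2 and anything else below 0.6 N) or (contact force between each of dog4, dog1 and anything else above 1.6 N and contact force between each of dog2, dog3 and anything else below 0.6 N)).
It fails at once if second pass out of star order: two neighbouring knobs are fully tight (over 9.2 N) while the other two are still only part tight (under 7.2 N) ((contact force between each of dog1, dog2 and anything else above 9.2 N and contact force between each of dog3, dog4 and anything else below 7.2 N) or (contact force between each of dog2, dog3 and anything else above 9.2 N and contact force between each of dog4, dog1 and anything else below 7.2 N) or (contact force between each of dog3, dog4 and anything else above 9.2 N and contact force between each of dog1, dog2 and anything else below 7.2 N) or (contact force between each of dog4, dog1 and anything else above 9.2 N and contact force between each of dog2, dog3 and anything else below 7.2 N)).
It fails at once if a bystander object is moved more than 25 mm (distance of any of jar, pan, spoon, tub from where it was at the start of the episode above 0.025 m).
It also fails if it takes over 72 s, if anything falls off the work surface, if the arm or the gripper's body presses on something with over 40 N, if the wrist force passes 120 N, or if a joint passes its speed limit or range.

## Working session

There is one attempt and no reset: what is moved stays moved. The work goes in short steps, Python scripts to look and compute and a tool call to move; the robot and the scene stay as the last step left them, time stands still between calls to the robot, and variables do not carry over. Pictures are saved under pics/ and viewed, and the job is handed in when it is done.

Besides the shell and the picture viewer there is one more tool, called after "Emit:" by a JSON object that holds its "fn" and its "kwargs". arm_command: Moves the arm, as the interface text tells. Its arguments: {"type":"object","properties":{"steps":{"type":"array"}},"required":["steps"]}

```bash
ls; mkdir -p pics
python3 - <<'E'
from plant import readout, capture, manip
import cv2,numpy as np
print(readout.state()); print(manip.grip_point_offset)
for n in ("scene","top","wrist"):
    c=capture(n); cv2.imwrite(f"pics/{n}0.png",np.array(c["pixels"])); print(n,np.array(c["camera_matrix"]).round(2).tolist(),np.array(c["camera_from_world"]).round(4).tolist())
E
```

```text
pics
{'clock': 0.0, 'qpos': array([64.17881951, 18.43837463, -4.01521704, 83.17634305,  1.29387607,
       78.54211978, -3.26155191]), 'joint_vel': array([-0.00742271,  0.03184511, -0.04366236, -0.09798457,  0.0349578 ,
        0.04415294, -0.08853934]), 'tau': array([ 8.61757981e-04, -4.93576205e+01, -3.81390732e-01, -3.14335799e+01,
        1.31777689e-02,  1.13308767e-02, -1.96706600e-05]), 'position': array([ 0.29104544, -0.58057519,  0.23021861]), 'tcp_rot': array([[ 8.93928331e-01,  4.48208919e-01, -9.50310463e-04],
       [ 4.48209918e-01, -8.93926712e-01,  1.70346886e-03],
       [-8.59979709e-05, -1.94871765e-03, -9.99998098e-01]]), 'contact_force': array([-0.34831277, -0.38356312, -0.30191804]), 'wrist_torque': array([-0.01466771, -0.02972269, -0.0080689 ]), 'finger_gap': 0.085586753188898}
0.0187
scene [[463.06, 0.0, 279.35], [0.0, 463.06, 208.68], [0.0, 0.0, 1.0]] [[-0.348, 0.9374, -0.0114, 0.1968], [-0.6879, -0.2471, 0.6824, 0.3341], [0.6369, 0.2453, 0.7309, -1.7589], [0.0, 0.0, 0.0, 1.0]]
top [[479.52, 0.0, 281.84], [0.0, 479.52, 204.92], [0.0, 0.0, 1.0]] [[0.0107, -0.9997, 0.0213, -0.013], [0.9963, 0.0125, 0.0855, -0.6154], [-0.0858, 0.0203, 0.9961, -1.235], [0.0, 0.0, 0.0, 1.0]]
wrist [[375.8, 0.0, 276.31], [0.0, 375.8, 208.46], [0.0, 0.0, 1.0]] [[0.4483, -0.8939, -0.0016, -0.6488], [0.8512, 0.4274, -0.3046, 0.0392], [0.273, 0.1351, 0.9525, -0.3796], [0.0, 0.0, 0.0, 1.0]]
```

View pics/scene0.png

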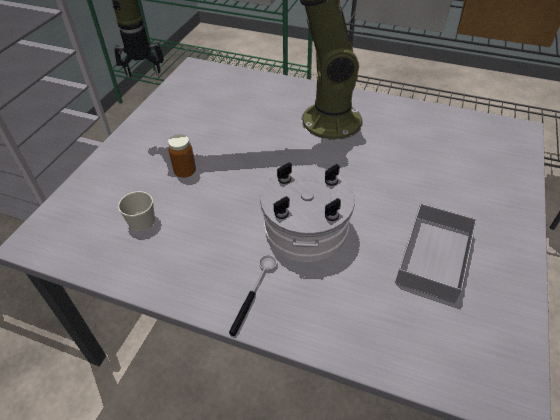

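View pics/top0.png

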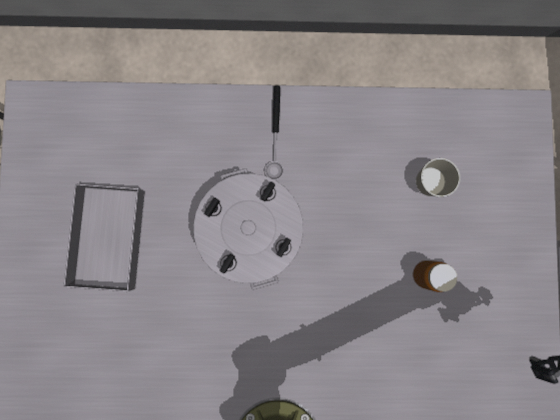

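The top view shows the lid centred near pixel (249,228). The knobs are near (212,207), (268,191), (284,247) and (228,262). The jar, tub, pan and spoon are all clear of the lid.

```bash
cat > h.py <<'E'
from plant import readout, capture, manip
import cv2,numpy as np
def ray(c,uv,z):
    K=np.array(c["camera_matrix"]);T=np.array(c["camera_from_world"]);R=T[:3,:3];o=-R.T@T[:3,3]
    uv=np.atleast_2d(uv).astype(float)
    d=np.c_[(uv[:,0]-K[0,2])/K[0,0],-(uv[:,1]-K[1,2])/K[1,1],-np.ones(len(uv))]@R
    s=(z-o[2])/d[:,2]; return o+d*s[:,None]
def proj(c,P):
    K=np.array(c["camera_matrix"]);T=np.array(c["camera_from_world"])
    p=np.atleast_2d(P)@T[:3,:3].T+T[:3,3]; return np.c_[K[0,0]*p[:,0]/-p[:,2]+K[0,2],-K[1,1]*p[:,1]/-p[:,2]+K[1,2]]
E
python3 - <<'E'
from h import *
c=capture("top");im=np.array(c["pixels"]);g=im.max(2)
cv2.imwrite("pics/topz.png",cv2.resize(im[160:300,180:320],None,fx=4,fy=4,interpolation=cv2.INTER_CUBIC))
m=(g<45).astype(np.uint8);m[:170]=0;m[285:]=0;m[:,:190]=0;m[:,310:]=0
n,l,s,ce=cv2.connectedComponentsWithStats(m)
for i in range(1,n):
    if s[i,4]>20: print(s[i],ce[i].round(1),ray(c,ce[i],0.18).round(4))
print(ray(c,[249,228],0.151))
E
```

```text
[261 182  13  19 106] [267.4 191.4] [[0.6333 0.031  0.18  ]]
[205 198  14  18 119] [212.  206.8] [[0.596  0.1579 0.18  ]]
[278 239  12  17  61] [282.7 245.3] [[ 0.5093 -0.0057  0.18  ]]
[221 254  13  19 102] [227.4 262.7] [[0.4686 0.1201 0.18  ]]
[[0.54922106 0.0734912  0.151     ]]
```

View pics/topz.png

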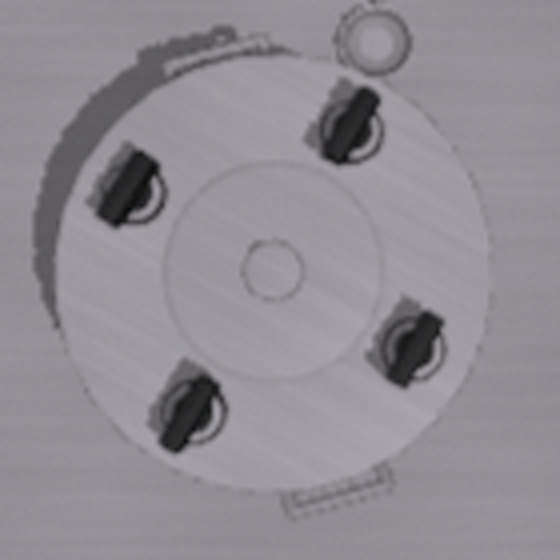

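Emit:
{"fn": "arm_command", "kwargs": {"steps": [1, 1, 3, 3, 0, 0, 10, 1, 2.2, 5.5, 3, 0, 0, 10, 1, 2.2, 5.7, 2, 0, 0, 10, 1, 2.2, 5.7, 2, 0, 0, 10, 1, 2.2, 5.7, 1, 0, 0, 10, 1, 2.2, 5.7, 1, 0, 0, 10, 1, 2.2, 5.7, 0, 0, 0, 10, 1, 2.3, 5.7, 0, 0, 0, 10, 1, 2.3, 5.7, 0, 0, 0, 10, 1, 2.3, 5.7, 0, 0, 0, 10, 1, 2.3, 5.7, 0, 0, 0, 10, 1, 2.2, 5.7, 0, 0, 0, 10]}}

```text
clock: 1.7
position: [0.5452, 0.0691, 0.3486]
tcp_rot: [[-0.838, 0.546, 0.001], [0.546, 0.838, -0.001], [-0.001, 0.0, -1.0]]
contact_force: [1.5, -0.5, 0.5]
finger_gap: 0.0855
```

Run:
```python
from h import *
s=readout.state();print(s['clock'],s['position'],s['qpos'],s['tcp_rot'].round(3).tolist(),s['joint_vel'])
c=capture("wrist");im=np.array(c["pixels"]);cv2.imwrite("pics/w1.png",im)
```

```text
1.7 [0.54523341 0.06913848 0.34860143] [ 28.85704262   7.22460294 -42.79774829  85.15117311   4.94091899
  89.49943406  43.16704455] [[-0.838, 0.546, 0.001], [0.546, 0.838, -0.001], [-0.001, 0.0, -1.0]] [-37.15532848  35.04791295 -29.6907579  -27.76844961  24.8541906
   3.15620047  14.10108971]
```

View pics/w1.png

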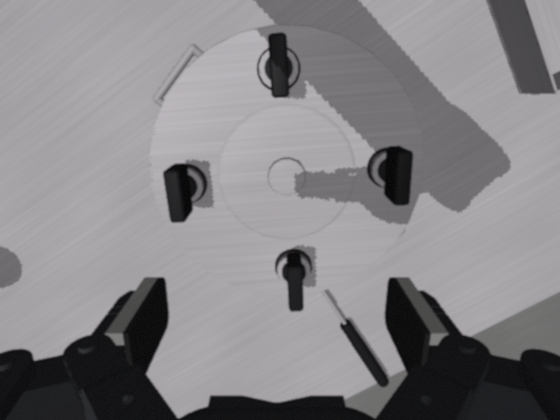

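The wrist view shows all four knobs: top (279,65), right (391,175), bottom (294,280) and left (183,190). The boss is at (287,176). I'll zoom in with more contrast.

Run:
```python
from h import *
import pickle
c=capture("wrist");c={k:np.array(v) for k,v in c.items()};pickle.dump(c,open("w2.pkl","wb"));im=c["pixels"]
print(readout.state()['joint_vel'].round(1))
t=[]
for (u,v) in [(279,65),(391,175),(294,280),(183,190)]:
    z=im[v-37:v+38,u-45:u+45]; z=np.clip(z.astype(float)*2.5,0,255).astype(np.uint8); t.append(cv2.resize(z,(400,300),interpolation=cv2.INTER_CUBIC))
cv2.imwrite("pics/z2.png",np.vstack([np.hstack(t[:2]),np.hstack(t[2:])]))
```

```text
[ 3.1 -2.   5.1  1.6  1.7  1.9 -1. ]
```

View pics/z2.png

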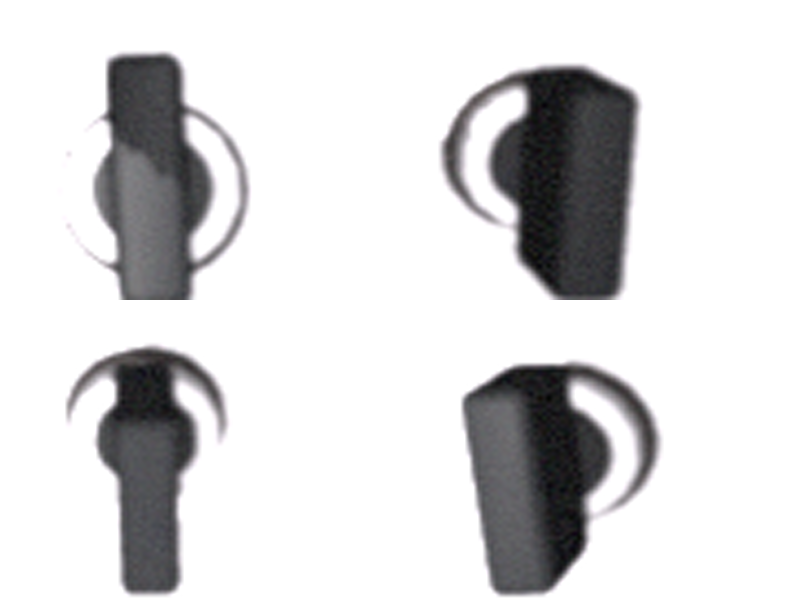

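Run:
```python
from h import *
import pickle
c=pickle.load(open("w2.pkl","rb"));im=c["pixels"]
t=[]
for (u,v) in [(279,65),(396,175),(294,280),(178,190)]:
    z=im[v-40:v+40,u-40:u+40]; z=np.clip(z.astype(float)*3,0,255).astype(np.uint8); z=cv2.resize(z,(400,400),interpolation=cv2.INTER_CUBIC)
    t.append(z[50:350] if 0 else cv2.resize(z,(300,300)))
cv2.imwrite("pics/z3.png",np.vstack([np.hstack(t[:2]),np.hstack(t[2:])]))
# auto: bar mask -> outline
g=im.max(2)
for (u,v) in [(279,65),(396,175),(294,280),(178,190)]:
    m=np.zeros_like(g); m[v-40:v+40,u-40:u+40]=(g[v-40:v+40,u-40:u+40]<40)
    print(im[v-40:v+40,u-40:u+40].max(2)[40,::4])
```

```text
[182 181 170 160 176  41  36  28  29  20 108 118  79 124 124 126 125 125
 125 125]
[ 37  86 117  25  21   7   8  19  24  23  23 112 116 117 115 116 115 114
 113 111]
[173 173 174 164 101  31  36  35  32  23 104 109 118 173 172 170 171 170
 170 168]
[171 176 175 173  42  43  43  29  12  14  20  24  96 101  33 113 166 172
 172 174]
```

View pics/z3.png

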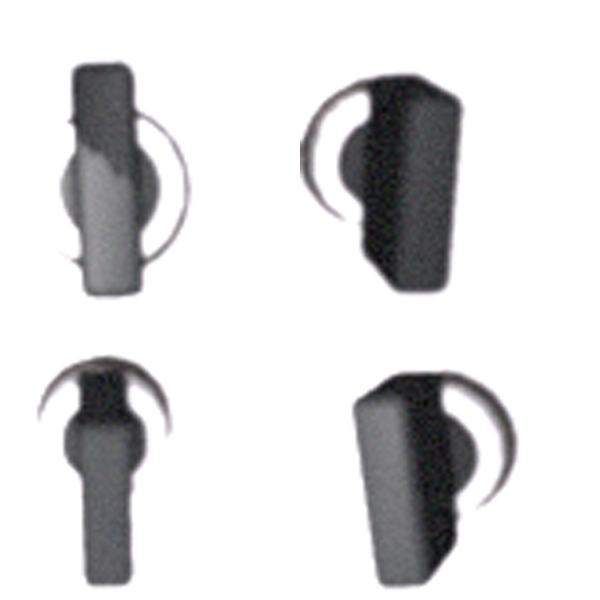

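Run:
```python
from h import *
import pickle
c=pickle.load(open("w2.pkl","rb"));im=c["pixels"]
q={'T':((279,65),[(74,64),(131,64),(142,294),(84,294)]),
'R':((396,175),[(109,92),(162,98),(147,290),(97,290)]),
'B':((294,280),[(79,123),(130,123),(131,284),(86,284)]),
'L':((178,190),[(55,104),(106,84),(132,282),(80,284)])}
C=[]
for k,((u,v),p) in q.items():
    p=np.array(p)/3.75+np.array([u-40,v-40])-0.37
    P=ray(c,p,0.191)[:,:2]
    e=(P[0]+P[1]-P[2]-P[3])/2; a=np.degrees(np.arctan2(e[1],e[0]))
    a1=[np.degrees(np.arctan2(*(P[i]-P[j])[::-1])) for i,j in((0,3),(1,2))]
    C.append(P.mean(0)); print(k,P.mean(0).round(4),'len',np.hypot(*e).round(4),'wid',np.linalg.norm(P[0]-P[1]).round(4),np.linalg.norm(P[3]-P[2]).round(4),'ang',round(a,1),np.round(a1,1))
C=np.array(C);print(C.mean(0),(C[0]-C[2]),np.linalg.norm(C[0]-C[2]),np.linalg.norm(C[1]-C[3]))
print('mid',(C[0]+C[2])/2,(C[1]+C[3])/2)
g=cv2.medianBlur(cv2.cvtColor(im,cv2.COLOR_BGR2GRAY),3)
h=cv2.HoughCircles(g[140:215,250:325],cv2.HOUGH_GRADIENT,1,50,param1=60,param2=12,minRadius=14,maxRadius=24)
print(h); 
if h is not None: print(ray(c,h[0,0,:2]+[250,140],0.151))
print(readout.state()['wrist_torque'],readout.state()['contact_force'])
```

```text
T [0.4674 0.1227] len 0.0433 wid 0.0111 0.0119 ang 150.3 [149.8 150.8]
R [0.595  0.1609] len 0.044 wid 0.0116 0.0112 ang 149.3 [149.4 149.1]
B [0.6327 0.033 ] len 0.0437 wid 0.012 0.011 ang 149.4 [150.1 148.8]
L [ 0.5051 -0.0043] len 0.0435 wid 0.0122 0.0118 ang 150.1 [150.  150.2]
[0.55003497 0.0780696 ] [-0.16527913  0.08965792] 0.18803120092161815 0.18802116213264583
mid [0.55004117 0.07785143] [0.55002878 0.07828777]
[[[26.5 42.5 18.3]]]
[[0.55076824 0.07881862 0.151     ]]
[ 0.08422963 -0.00393606  0.01795808] [-0.32446641  0.29812304 -0.56609457]
```

Run:
```python
from h import *
c=capture("wrist");im=np.array(c["pixels"])
s=readout.state();print(s['position'],s['joint_vel'].round(1))
g=cv2.cvtColor(im,cv2.COLOR_BGR2GRAY)
b=proj(c,[0.55,0.078,0.151])[0].astype(int);x,y=b-40
h=cv2.HoughCircles(cv2.medianBlur(g,3)[y:y+80,x:x+80],cv2.HOUGH_GRADIENT,1,50,param1=60,param2=12,minRadius=14,maxRadius=26);print(h);print('wrist',ray(c,h[0,0,:2]+[x,y],0.151))
c=capture("top");im=np.array(c["pixels"]);cv2.imwrite("pics/t3.png",cv2.resize(im[165:295,185:315],None,fx=4,fy=4,interpolation=cv2.INTER_CUBIC))
```

```text
[0.5445948  0.07196353 0.34811387] [ 2.7 -1.4  4.3  1.   1.4  0.7 -0.3]
[[[40.5 39.5 18.8]]]
wrist [[0.54924784 0.07841781 0.151     ]]
```

Run:
```python
from h import *
c=capture("scene");im=np.array(c["pixels"])
g=cv2.cvtColor(im,cv2.COLOR_BGR2GRAY)
cv2.imwrite("pics/s3.png",cv2.resize(im[150:250,250:370],None,fx=6,fy=6,interpolation=cv2.INTER_CUBIC))
# projections of bar top corners predicted with centre A
for ctr in ([.550,.078],[.550,.075]):
    for a in (61.5,151.5,241.5,331.5):
        p=np.array([ctr[0]+.095*np.cos(np.radians(a)),ctr[1]+.095*np.sin(np.radians(a)),.191])
        print(a,proj(c,p).round(1))
    print('boss',proj(c,[*ctr,.151]).round(1))
```

```text
61.5 [[332.9 202.9]]
151.5 [[332.4 168.2]]
241.5 [[284.3 166.4]]
331.5 [[281.2 200.8]]
boss [[307.2 194.4]]
61.5 [[331.8 202.6]]
151.5 [[331.3 167.9]]
241.5 [[283.3 166.2]]
331.5 [[280.1 200.5]]
boss [[306.1 194.1]]
```

View pics/s3.png

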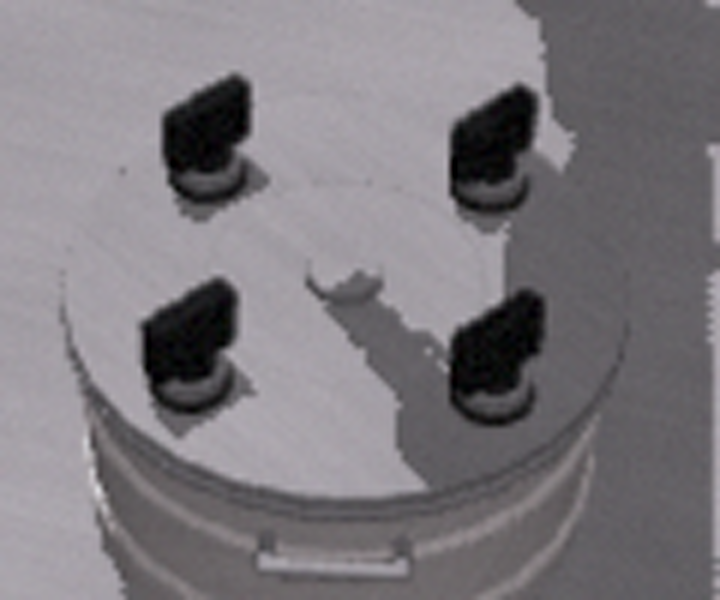

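The scene-view bar tops agree with a lid centre of (0.550, 0.078). I start with the knob at (0.4665, 0.1233).

Emit:
{"fn": "arm_command", "kwargs": {"steps": [0, -4, 2.5, -3, 0, 0, 1.6, 0, -3.9, 2.4, -5, 0, 0, 1.6, 0, 0, 0, -5, 0, 0, 0, 0, 0, 0, -4, 0, 0, 0, 0, 0, 0, -1.5, 0, 0, 0, 0, 0, 0, 0, 0, 0, 0, 0, 0, 0, 0, 0, 0, 0]}}

```text
clock: 2.82
position: [0.4702, 0.1145, 0.1691]
tcp_rot: [[-0.864, 0.503, 0.003], [0.503, 0.864, 0.0], [-0.002, 0.002, -1.0]]
contact_force: [-0.3, 0.3, 0.2]
finger_gap: 0.0426
```

```bash
cat > st.py <<'E'
from h import *
def st():
    s=readout.state();R=s['tcp_rot'];print(round(s['clock'],2),'p',(s['position']*1000).round(1),'yaw',round(np.degrees(np.arctan2(R[1,0],R[0,0])),2),'tilt',R[:2,2].round(4),'F',s['contact_force'].round(2),'M',s['wrist_torque'].round(3),'gap',round(s['finger_gap']*1000,1),'q7',s['qpos'][6].round(1))
def avg(n=4):
    M=[];F=[]
    for i in range(n):
        capture("top");s=readout.state();M.append(s['wrist_torque']);F.append(s['contact_force'])
    M=np.array(M);F=np.array(F);print('Mavg',M.mean(0).round(3),'sdz',M[:,2].std().round(3),'Favg',F.mean(0).round(2))
st()
E
python3 - <<'E'
from st import *
avg(3);c=capture("wrist");cv2.imwrite("pics/w4.png",np.array(c["pixels"]));st()
E
```

```text
2.83 p [470.2 114.5 169.1] yaw 149.77 tilt [0.0027 0.0003] F [-0.32  0.31  0.21] M [ 0.072 -0.04  -0.028] gap 42.6 q7 41.6
Mavg [ 0.001 -0.013  0.   ] sdz 0.018 Favg [-0.15  0.37  0.1 ]
3.02 p [469.7 114.8 168.5] yaw 149.82 tilt [0.002  0.0001] F [ 0.47  0.29 -0.12] M [-0.031 -0.009 -0.021] gap 42.7 q7 41.6
```

View pics/w4.png

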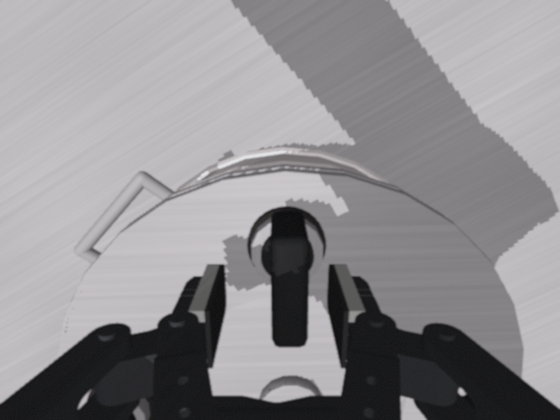

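Run:
```python
from st import *
c=capture("wrist");im=np.array(c["pixels"]);s=readout.state();R=s['tcp_rot'];p=s['position']
print('tcp px',proj(c,p), 'tip pads +-21', proj(c,p+0.0213*R[:,1]),proj(c,p-.0213*R[:,1]))
K=np.array([.4665,.1233]);d=np.array([np.cos(np.radians(150)),np.sin(np.radians(150))]);n=np.array([-d[1],d[0]])
for e in(-1,1):
  for w in(-1,1): print('bar',proj(c,[*(K+e*.023*d+w*.007*n),.191]))
row=im.max(2)
for r in (300,320,335): 
    x=np.where(row[r,230:330]<60)[0]+230; print(r,x[(x>255)&(x<325)].min(),x[(x>255)&(x<325)].max())
```

```text
3.02 p [469.7 114.8 168.5] yaw 149.82 tilt [0.002  0.0001] F [ 0.47  0.29 -0.12] M [-0.031 -0.009 -0.021] gap 42.7 q7 41.6
tcp px [[274.69258959 281.00944033]] tip pads +-21 [[324.98764013 281.01425996]] [[224.40189327 281.00462112]]
bar [[308.7888781  348.54095408]]
bar [[271.83335602 348.64931396]]
bar [[311.92292412 235.58446788]]
bar [[270.92397912 235.71064342]]
300 273 307
320 273 306
335 273 306
```

The bar spans columns 273-307, as predicted. The TCP is at column 275, so I correct by (-3, +8) mm before gripping.

Emit:
{"fn": "arm_command", "kwargs": {"steps": [0, -0.3, 0.8, -0.5, 0, 0, 0, 0, 0, 0, -0.3, 0, 0, 0, 0, 0, 0, 0, 0, 0, 0]}}

```text
clock: 3.45
position: [0.4655, 0.1228, 0.1589]
tcp_rot: [[-0.865, 0.502, -0.001], [0.502, 0.865, -0.0], [0.001, -0.0, -1.0]]
contact_force: [0.7, 0.6, -0.6]
finger_gap: 0.0428
```

```bash
python3 st.py
```

```text
3.45 p [465.5 122.8 158.9] yaw 149.86 tilt [-0.0008 -0.0001] F [ 0.74  0.58 -0.56] M [0.007 0.007 0.047] gap 42.8 q7 40.2
```

Emit:
{"fn": "arm_command", "kwargs": {"steps": [-1, 0.1, 0, 0.2, 0, 0, 0, -1, 0, 0, 0, 0, 0, 0, -1, 0, 0, 0, 0, 0, 0, -1, 0, 0, 0, 0, 0, 0]}}

```text
clock: 3.95
position: [0.467, 0.1222, 0.1619]
tcp_rot: [[-0.864, 0.503, 0.0], [0.503, 0.864, -0.001], [-0.001, -0.001, -1.0]]
contact_force: [-2.3, -1.0, 5.9]
finger_gap: 0.0133
```

```bash
python3 -c "
from st import *
avg(3);st()"
```

```text
3.95 p [467.  122.2 161.9] yaw 149.81 tilt [ 0.0003 -0.0008] F [-2.28 -1.02  5.86] M [-0.418  0.522 -0.021] gap 13.3 q7 40.3
Mavg [-0.397  0.48  -0.003] sdz 0.024 Favg [-1.91 -1.72  6.06]
4.1 p [467.  122.2 161.9] yaw 149.81 tilt [ 0.0003 -0.0008] F [-1.71 -2.05  6.45] M [-0.414  0.48  -0.012] gap 13.1 q7 40.3
```

Emit:
{"fn": "arm_command", "kwargs": {"steps": [-1, 0, 0, 0, 0, 0, -4, -1, 0, 0, 0, 0, 0, -4, -1, 0, 0, 0, 0, 0, -3, -1, 0, 0, 0, 0, 0, -1]}}

```text
clock: 4.6
position: [0.4671, 0.1222, 0.1619]
tcp_rot: [[-0.741, 0.672, 0.001], [0.672, 0.741, -0.001], [-0.001, -0.0, -1.0]]
contact_force: [-2.1, -1.7, 5.9]
finger_gap: 0.0132
```

```bash
python3 -c "
from st import *
avg(4);st()"
```

```text
4.6 p [467.1 122.2 161.9] yaw 137.8 tilt [ 0.0006 -0.0009] F [-2.07 -1.67  5.86] M [-0.402  0.411  0.22 ] gap 13.2 q7 28.3
Mavg [-0.39   0.406  0.195] sdz 0.025 Favg [-2.11 -2.02  5.23]
4.8 p [467.1 122.2 161.9] yaw 137.84 tilt [ 0.0006 -0.0009] F [-1.84 -2.23  4.73] M [-0.392  0.368  0.236] gap 13.4 q7 28.3
```

Emit:
{"fn": "arm_command", "kwargs": {"steps": [-1, 0, 0, 0, 0, 0, -3, -1, 0, 0, 0, 0, 0, -2, -1, 0, 0, 0, 0, 0, -1]}}

```text
clock: 5.18
position: [0.4672, 0.1222, 0.1619]
tcp_rot: [[-0.667, 0.745, 0.001], [0.745, 0.667, -0.001], [-0.001, -0.0, -1.0]]
contact_force: [-2.4, -1.3, 5.5]
finger_gap: 0.0128
```

```bash
python3 -c "
from st import *
avg(4)"
```

```text
5.17 p [467.2 122.2 161.9] yaw 131.8 tilt [ 0.0007 -0.0009] F [-2.43 -1.34  5.53] M [-0.358  0.368  0.216] gap 12.8 q7 22.3
Mavg [-0.392  0.37   0.211] sdz 0.022 Favg [-1.5  -2.32  5.55]
```

Emit:
{"fn": "arm_command", "kwargs": {"steps": [-1, 0, 0, 0, 0, 0, -3, -1, 0, 0, 0, 0, 0, -2, -1, 0, 0, 0, 0, 0, -1]}}

```text
clock: 5.75
position: [0.4672, 0.1223, 0.1619]
tcp_rot: [[-0.585, 0.811, 0.001], [0.811, 0.585, -0.001], [-0.001, 0.0, -1.0]]
contact_force: [-1.7, -2.2, 4.6]
finger_gap: 0.0132
```

```bash
python3 -c "
from st import *
avg(4)"
```

```text
5.75 p [467.2 122.3 161.9] yaw 125.81 tilt [ 0.0007 -0.0009] F [-1.67 -2.25  4.57] M [-0.399  0.311  0.159] gap 13.2 q7 16.3
Mavg [-0.392  0.339  0.186] sdz 0.014 Favg [-1.52 -1.94  4.92]
```

Emit:
{"fn": "arm_command", "kwargs": {"steps": [-1, 0, 0, 0, 0, 0, -3, -1, 0, 0, 0, 0, 0, -2, -1, 0, 0, 0, 0, 0, -1]}}

```text
clock: 6.32
position: [0.4672, 0.1223, 0.1619]
tcp_rot: [[-0.497, 0.868, 0.001], [0.868, 0.497, -0.001], [-0.001, 0.0, -1.0]]
contact_force: [-1.6, -1.4, 5.3]
finger_gap: 0.0133
```

```bash
python3 -c "
from st import *
avg(5)"
```

```text
6.33 p [467.2 122.3 161.9] yaw 119.81 tilt [ 0.0008 -0.0008] F [-1.65 -1.38  5.34] M [-0.37   0.342  0.241] gap 13.3 q7 10.3
Mavg [-0.399  0.343  0.221] sdz 0.037 Favg [-1.38 -2.12  4.94]
```

Emit:
{"fn": "arm_command", "kwargs": {"steps": [-1, 0, 0, 0, 0, 0, -2, -1, 0, 0, 0, 0, 0, -1, -1, 0, 0, 0, 0, 0, 0]}}

```text
clock: 6.95
position: [0.4672, 0.1223, 0.1619]
tcp_rot: [[-0.452, 0.892, 0.001], [0.892, 0.452, -0.001], [-0.001, 0.0, -1.0]]
contact_force: [-0.9, -2.1, 5.5]
finger_gap: 0.0129
```

```bash
python3 -c "
from st import *
avg(5)"
```

```text
6.95 p [467.2 122.3 161.9] yaw 116.84 tilt [ 0.0008 -0.0008] F [-0.92 -2.1   5.45] M [-0.352  0.325  0.241] gap 12.9 q7 7.4
Mavg [-0.385  0.335  0.192] sdz 0.042 Favg [-1.54 -1.79  4.96]
```

Emit:
{"fn": "arm_command", "kwargs": {"steps": [-1, 0, 0, 0, 0, 0, -2.5, -1, 0, 0, 0, 0, 0, -1.5, -1, 0, 0, 0, 0, 0, 0]}}

```text
clock: 7.58
position: [0.4672, 0.1223, 0.1619]
tcp_rot: [[-0.388, 0.922, 0.001], [0.922, 0.388, -0.001], [-0.001, 0.001, -1.0]]
contact_force: [-1.6, -1.8, 6.1]
finger_gap: 0.0134
```

```bash
python3 -c "
from st import *
avg(6)"
```

```text
7.58 p [467.2 122.3 161.9] yaw 112.83 tilt [ 0.0009 -0.0008] F [-1.63 -1.82  6.1 ] M [-0.437  0.323  0.191] gap 13.4 q7 3.4
Mavg [-0.392  0.309  0.198] sdz 0.025 Favg [-1.71 -1.68  5.03]
```

Emit:
{"fn": "arm_command", "kwargs": {"steps": [-1, 0, 0, 0, 0, 0, -3, -1, 0, 0, 0, 0, 0, -2, -1, 0, 0, 0, 0, 0, 0]}}

```text
clock: 8.25
position: [0.4673, 0.1223, 0.1619]
tcp_rot: [[-0.306, 0.952, 0.001], [0.952, 0.306, -0.001], [-0.001, 0.001, -1.0]]
contact_force: [-1.4, -1.5, 6.1]
finger_gap: 0.0132
```

```bash
python3 -c "
from st import *
avg(6)"
```

```text
8.25 p [467.3 122.3 161.9] yaw 107.83 tilt [ 0.0009 -0.0008] F [-1.39 -1.53  6.06] M [-0.415  0.32   0.215] gap 13.2 q7 -1.6
Mavg [-0.407  0.317  0.176] sdz 0.014 Favg [-1.56 -1.89  5.2 ]
```

Emit:
{"fn": "arm_command", "kwargs": {"steps": [-1, 0, 0, 0, 0, 0, -3, -1, 0, 0, 0, 0, 0, -2, -1, 0, 0, 0, 0, 0, 0]}}

```text
clock: 8.93
position: [0.4673, 0.1223, 0.1619]
tcp_rot: [[-0.222, 0.975, 0.001], [0.975, 0.222, -0.001], [-0.001, 0.001, -1.0]]
contact_force: [-2.2, -2.8, 4.5]
finger_gap: 0.0129
```

```bash
python3 -c "
from st import *
avg(6);c=capture('wrist');cv2.imwrite('pics/w5.png',np.array(c['pixels']))"
```

```text
8.93 p [467.3 122.3 161.9] yaw 102.83 tilt [ 0.001  -0.0008] F [-2.19 -2.79  4.54] M [-0.388  0.279  0.209] gap 12.9 q7 -6.6
Mavg [-0.406  0.289  0.188] sdz 0.017 Favg [-1.48 -1.86  4.79]
```

View pics/w5.png

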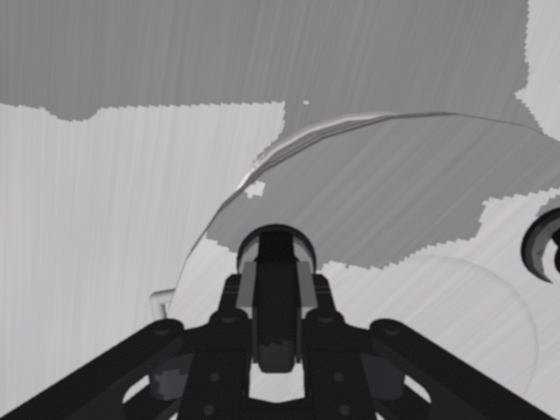

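The picture shows the bar (column ~276) square between the pads and turning with them. The torque is still on the free plateau, so I keep going.

Emit:
{"fn": "arm_command", "kwargs": {"steps": [-1, 0, 0, 0, 0, 0, -3, -1, 0, 0, 0, 0, 0, -2, -1, 0, 0, 0, 0, 0, 0]}}

```text
clock: 9.65
position: [0.4674, 0.1223, 0.1619]
tcp_rot: [[-0.136, 0.991, 0.001], [0.991, 0.136, -0.001], [-0.001, 0.001, -1.0]]
contact_force: [-1.1, -2.9, 5.1]
finger_gap: 0.0134
```

```bash
python3 -c "
from st import *
avg(6)"
```

```text
9.65 p [467.4 122.3 161.9] yaw 97.83 tilt [ 0.0012 -0.0008] F [-1.07 -2.92  5.14] M [-0.402  0.236  0.242] gap 13.4 q7 -11.6
Mavg [-0.436  0.249  0.224] sdz 0.016 Favg [-1.42 -1.95  5.28]
```

Emit:
{"fn": "arm_command", "kwargs": {"steps": [-1, 0, 0, 0, 0, 0, -2, -1, 0, 0, 0, 0, 0, -1, -1, 0, 0, 0, 0, 0, 0]}}

```text
clock: 10.32
position: [0.4674, 0.1223, 0.1619]
tcp_rot: [[-0.084, 0.996, 0.001], [0.996, 0.084, -0.001], [-0.001, 0.001, -1.0]]
contact_force: [-1.5, -1.8, 5.3]
finger_gap: 0.013
```

```bash
python3 -c "
from st import *
avg(8)"
```

```text
10.32 p [467.4 122.3 161.9] yaw 94.84 tilt [ 0.0012 -0.0008] F [-1.47 -1.83  5.31] M [-0.449  0.233  0.214] gap 13.0 q7 -14.6
Mavg [-0.456  0.227  0.256] sdz 0.016 Favg [-1.24 -1.92  5.12]
```

Knob at 0.25 N m. Letting go and moving to the one straight across.

Emit:
{"fn": "arm_command", "kwargs": {"steps": [0, 0, 0, 0, 0, 0, 0, 0, 0, 0, 0, 0, 0, 0, 0, 0, 0, 3, 0, 0, 0, 0, 0, 0, 2.5, 0, 0, 5, 0, 3.3, -1.8, 0, 0, 0, 10, 0, 3.3, -1.8, 0, 0, 0, 10, 0, 3.4, -1.8, 0, 0, 0, 10, 0, 3.4, -1.8, 0, 0, 0, 10, 0, 3.3, -1.8, 0, 0, 0, 10, 0, 0, 0, 0, 0, 0, 0]}}

```text
clock: 11.98
position: [0.6354, 0.03, 0.2146]
tcp_rot: [[-0.863, 0.506, -0.002], [0.506, 0.863, 0.001], [0.002, 0.0, -1.0]]
contact_force: [0.5, -0.6, -0.8]
finger_gap: 0.0425
```

```bash
python3 st.py
```

```text
11.97 p [635.4  30.  214.6] yaw 149.61 tilt [-0.0015  0.0014] F [ 0.46 -0.55 -0.78] M [-0.007 -0.07   0.002] gap 42.5 q7 43.6
```

Emit:
{"fn": "arm_command", "kwargs": {"steps": [0, 0, 0, -3, 0, 0, 0, 0, 0, 0, -2.4, 0, 0, 0, -0.3, 0, 0, 0, 0, 0, 0, -1, 0, 0, 0, 0, 0, 0, -1, 0, 0, 0, 0, 0, 0, -1, 0, 0, 0, 0, 0, 0]}}

```text
clock: 12.72
position: [0.6334, 0.0324, 0.1634]
tcp_rot: [[-0.864, 0.503, -0.001], [0.503, 0.864, -0.001], [0.0, -0.001, -1.0]]
contact_force: [-6.5, -1.8, 4.1]
finger_gap: 0.0133
```

```bash
python3 -c "
from st import *
avg(3)"
```

```text
12.72 p [633.4  32.4 163.4] yaw 149.81 tilt [-0.0007 -0.0008] F [-6.55 -1.76  4.07] M [-0.271  1.147  0.042] gap 13.3 q7 42.4
Mavg [-0.322  1.185 -0.036] sdz 0.028 Favg [-5.46 -1.49  3.28]
```

Emit:
{"fn": "arm_command", "kwargs": {"steps": [-1, -0.1, 0, 0, 0, 0, -4, -1, 0, 0, 0, 0, 0, -4, -1, 0, 0, 0, 0, 0, -3, -1, 0, 0, 0, 0, 0, -1]}}

```text
clock: 13.38
position: [0.6335, 0.0326, 0.1634]
tcp_rot: [[-0.741, 0.672, 0.002], [0.672, 0.741, -0.0], [-0.002, 0.001, -1.0]]
contact_force: [-2.2, -0.9, 3.6]
finger_gap: 0.0131
```

```bash
python3 -c "
from st import *
avg(6)"
```

```text
13.38 p [633.5  32.6 163.4] yaw 137.82 tilt [ 0.0019 -0.0004] F [-2.24 -0.89  3.57] M [-0.223  0.431  0.175] gap 13.1 q7 31.2
Mavg [-0.283  0.465  0.188] sdz 0.029 Favg [-2.17 -1.25  4.93]
```

Emit:
{"fn": "arm_command", "kwargs": {"steps": [-1, 0, 0, 0, 0, 0, -3, -1, 0, 0, 0, 0, 0, -2, -1, 0, 0, 0, 0, 0, 0]}}

```text
clock: 14.05
position: [0.6336, 0.0327, 0.1634]
tcp_rot: [[-0.68, 0.733, 0.002], [0.733, 0.68, -0.0], [-0.001, 0.001, -1.0]]
contact_force: [-1.0, -1.1, 5.6]
finger_gap: 0.013
```

```bash
python3 -c "
from st import *
avg(6)"
```

```text
14.05 p [633.6  32.7 163.4] yaw 132.85 tilt [ 0.002  -0.0001] F [-0.97 -1.07  5.59] M [-0.306  0.406  0.2  ] gap 13.0 q7 26.5
Mavg [-0.27   0.418  0.195] sdz 0.031 Favg [-1.93 -1.43  5.35]
```

Emit:
{"fn": "arm_command", "kwargs": {"steps": [-1, 0, 0, 0, 0, 0, -3, -1, 0, 0, 0, 0, 0, -2, -1, 0, 0, 0, 0, 0, 0]}}

```text
clock: 14.72
position: [0.6337, 0.0328, 0.1634]
tcp_rot: [[-0.614, 0.79, 0.002], [0.79, 0.614, 0.0], [-0.001, 0.002, -1.0]]
contact_force: [-1.2, -1.1, 5.7]
finger_gap: 0.0128
```

```bash
python3 -c "
from st import *
avg(6)"
```

```text
14.72 p [633.7  32.8 163.4] yaw 127.85 tilt [0.0022 0.    ] F [-1.19 -1.11  5.71] M [-0.229  0.365  0.212] gap 12.8 q7 21.8
Mavg [-0.273  0.35   0.195] sdz 0.018 Favg [-1.82 -1.28  5.35]
```

Emit:
{"fn": "arm_command", "kwargs": {"steps": [-1, 0, 0, 0, 0, 0, -3, -1, 0, 0, 0, 0, 0, -2, -1, 0, 0, 0, 0, 0, 0]}}

```text
clock: 15.4
position: [0.6338, 0.0328, 0.1634]
tcp_rot: [[-0.543, 0.84, 0.002], [0.84, 0.543, 0.0], [-0.001, 0.002, -1.0]]
contact_force: [-2.1, -1.0, 5.4]
finger_gap: 0.0132
```

```bash
python3 -c "
from st import *
avg(6)"
```

```text
15.4 p [633.8  32.8 163.4] yaw 122.87 tilt [0.0025 0.0001] F [-2.11 -1.04  5.41] M [-0.263  0.251  0.22 ] gap 13.2 q7 17.1
Mavg [-0.252  0.258  0.201] sdz 0.036 Favg [-1.43 -1.19  5.58]
```

Emit:
{"fn": "arm_command", "kwargs": {"steps": [-1, 0, 0, 0, 0, 0, -3, -1, 0, 0, 0, 0, 0, -2, -1, 0, 0, 0, 0, 0, 0]}}

```text
clock: 16.08
position: [0.6339, 0.0329, 0.1634]
tcp_rot: [[-0.468, 0.884, 0.003], [0.884, 0.468, 0.0], [-0.001, 0.002, -1.0]]
contact_force: [-1.2, -1.2, 5.7]
finger_gap: 0.0127
```

```bash
python3 -c "
from st import *
avg(6)"
```

```text
16.07 p [633.9  32.9 163.4] yaw 117.88 tilt [0.0027 0.0002] F [-1.2  -1.17  5.68] M [-0.272  0.172  0.195] gap 12.7 q7 12.4
Mavg [-0.236  0.2    0.202] sdz 0.022 Favg [-1.07 -1.07  5.04]
```

Emit:
{"fn": "arm_command", "kwargs": {"steps": [-1, 0, 0, 0, 0, 0, -3, -1, 0, 0, 0, 0, 0, -2, -1, 0, 0, 0, 0, 0, 0]}}

```text
clock: 16.75
position: [0.634, 0.0329, 0.1634]
tcp_rot: [[-0.389, 0.921, 0.003], [0.921, 0.389, 0.0], [-0.001, 0.003, -1.0]]
contact_force: [-0.6, -1.2, 4.9]
finger_gap: 0.0133
```

```bash
python3 -c "
from st import *
avg(6)"
```

```text
16.75 p [634.   32.9 163.4] yaw 112.88 tilt [0.0031 0.0002] F [-0.65 -1.22  4.93] M [-0.224  0.042  0.192] gap 13.3 q7 7.6
Mavg [-0.222  0.078  0.202] sdz 0.023 Favg [-0.7  -0.92  5.03]
```

Emit:
{"fn": "arm_command", "kwargs": {"steps": [-1, 0, 0, 0, 0, 0, -3, -1, 0, 0, 0, 0, 0, -2, -1, 0, 0, 0, 0, 0, 0]}}

```text
clock: 17.42
position: [0.6341, 0.0329, 0.1634]
tcp_rot: [[-0.307, 0.952, 0.003], [0.952, 0.307, 0.0], [-0.001, 0.003, -1.0]]
contact_force: [1.3, -0.5, 5.4]
finger_gap: 0.0133
```

```bash
python3 -c "
from st import *
avg(6)"
```

```text
17.43 p [634.1  32.9 163.4] yaw 107.89 tilt [0.0032 0.0002] F [ 1.28 -0.48  5.44] M [-0.196 -0.036  0.272] gap 13.3 q7 2.9
Mavg [-0.227 -0.078  0.252] sdz 0.028 Favg [-0.15 -1.03  5.38]
```

Emit:
{"fn": "arm_command", "kwargs": {"steps": [-1, 0, 0, 0, 0, 0, -2, -1, 0, 0, 0, 0, 0, 0]}}

```text
clock: 17.98
position: [0.6342, 0.0329, 0.1634]
tcp_rot: [[-0.274, 0.962, 0.003], [0.962, 0.274, 0.0], [-0.001, 0.003, -1.0]]
contact_force: [0.3, -0.5, 4.5]
finger_gap: 0.0128
```

```bash
python3 -c "
from st import *
avg(8)"
```

```text
17.98 p [634.2  32.9 163.4] yaw 105.89 tilt [0.0034 0.0003] F [ 0.33 -0.55  4.48] M [-0.228 -0.121  0.23 ] gap 12.8 q7 1.0
Mavg [-0.212 -0.115  0.262] sdz 0.025 Favg [ 0.13 -1.05  5.26]
```

Emit:
{"fn": "arm_command", "kwargs": {"steps": [0, 0, 0, 0, 0, 0, 0, 0, 0, 0, 0, 0, 0, 0, 0, 0, 0, 3, 0, 0, 0, 0, 0, 0, 2.5, 0, 0, 4, 0, -0.9, 3.2, 0, 0, 0, 10, 0, -0.9, 3.2, 0, 0, 0, 10, 0, -1, 3.2, 0, 0, 0, 10, 0, -1, 3.2, 0, 0, 0, 10, 0, 0, 0, 0, 0, 0, 0]}}

```text
clock: 19.5
position: [0.5932, 0.1649, 0.2173]
tcp_rot: [[-0.868, 0.497, -0.001], [0.497, 0.868, 0.002], [0.002, 0.002, -1.0]]
contact_force: [0.3, -0.5, 0.1]
finger_gap: 0.0426
```

```bash
python3 st.py
```

```text
19.5 p [593.2 164.9 217.3] yaw 150.2 tilt [-0.0008  0.0023] F [ 0.29 -0.54  0.1 ] M [ 0.004 -0.05   0.029] gap 42.6 q7 31.5
```

Emit:
{"fn": "arm_command", "kwargs": {"steps": [0, 0, 0, -3, 0, 0, 0, 0, 0, 0, -2.4, 0, 0, 0, 0, 0, 0, 0, 0, 0, 0]}}

```text
clock: 19.88
position: [0.5938, 0.1589, 0.1611]
tcp_rot: [[-0.863, 0.505, -0.004], [0.505, 0.863, -0.001], [0.003, -0.003, -1.0]]
contact_force: [-0.5, -0.5, 0.9]
finger_gap: 0.0428
```

```bash
python3 st.py
```

```text
19.88 p [593.8 158.9 161.1] yaw 149.7 tilt [-0.0043 -0.0012] F [-0.5  -0.52  0.94] M [-0.031  0.013 -0.04 ] gap 42.8 q7 30.2
```

Emit:
{"fn": "arm_command", "kwargs": {"steps": [0, 0, 0, 0, 0, 0, 0, -1, 0, 0, 0, 0, 0, 0, -1, 0, 0, 0, 0, 0, 0, -1, 0, 0, 0, 0, 0, 0]}}

```text
clock: 20.38
position: [0.5954, 0.1606, 0.1646]
tcp_rot: [[-0.864, 0.503, 0.002], [0.503, 0.864, -0.0], [-0.002, 0.001, -1.0]]
contact_force: [-1.3, -0.8, 4.7]
finger_gap: 0.0128
```

```bash
python3 -c "
from st import *
avg(3)"
```

```text
20.38 p [595.4 160.6 164.6] yaw 149.81 tilt [ 0.0017 -0.0002] F [-1.3  -0.83  4.68] M [-0.202  0.266 -0.034] gap 12.8 q7 30.2
Mavg [-0.251  0.209 -0.047] sdz 0.051 Favg [-0.84 -0.94  5.56]
```

Emit:
{"fn": "arm_command", "kwargs": {"steps": [-1, 0, 0, 0, 0, 0, -4, -1, 0, 0, 0, 0, 0, -4, -1, 0, 0, 0, 0, 0, -3, -1, 0, 0, 0, 0, 0, -1]}}

```text
clock: 21.02
position: [0.5955, 0.1607, 0.1647]
tcp_rot: [[-0.741, 0.672, 0.002], [0.672, 0.741, -0.0], [-0.002, 0.001, -1.0]]
contact_force: [-1.2, -0.7, 5.6]
finger_gap: 0.013
```

```bash
python3 -c "
from st import *
avg(6)"
```

```text
21.02 p [595.5 160.7 164.7] yaw 137.81 tilt [ 0.0022 -0.0003] F [-1.18 -0.75  5.63] M [-0.223  0.185  0.191] gap 13.0 q7 18.9
Mavg [-0.233  0.186  0.204] sdz 0.035 Favg [-1.03 -1.27  6.08]
```

Emit:
{"fn": "arm_command", "kwargs": {"steps": [-1, 0, 0, 0, 0, 0, -3, -1, 0, 0, 0, 0, 0, -2, -1, 0, 0, 0, 0, 0, 0]}}

```text
clock: 21.7
position: [0.5956, 0.1608, 0.1646]
tcp_rot: [[-0.68, 0.733, 0.002], [0.733, 0.68, -0.0], [-0.002, 0.002, -1.0]]
contact_force: [-0.8, -0.9, 5.5]
finger_gap: 0.013
```

```bash
python3 -c "
from st import *
avg(6)"
```

```text
21.7 p [595.6 160.8 164.6] yaw 132.84 tilt [ 0.0022 -0.0001] F [-0.83 -0.87  5.46] M [-0.186  0.135  0.144] gap 13.0 q7 14.2
Mavg [-0.24   0.165  0.182] sdz 0.033 Favg [-0.5  -0.78  5.84]
```

Emit:
{"fn": "arm_command", "kwargs": {"steps": [-1, 0, 0, 0, 0, 0, -3, -1, 0, 0, 0, 0, 0, -2, -1, 0, 0, 0, 0, 0, 0]}}

```text
clock: 22.38
position: [0.5956, 0.1608, 0.1646]
tcp_rot: [[-0.614, 0.79, 0.002], [0.79, 0.614, -0.0], [-0.002, 0.002, -1.0]]
contact_force: [0.2, -1.3, 5.2]
finger_gap: 0.0127
```

```bash
python3 -c "
from st import *
avg(6)"
```

```text
22.38 p [595.6 160.8 164.6] yaw 127.85 tilt [ 0.0024 -0.0001] F [ 0.16 -1.25  5.17] M [-0.179  0.094  0.201] gap 12.7 q7 9.5
Mavg [-0.174  0.105  0.214] sdz 0.033 Favg [-0.32 -0.99  5.5 ]
```

Emit:
{"fn": "arm_command", "kwargs": {"steps": [-1, 0, 0, 0, 0, 0, -3, -1, 0, 0, 0, 0, 0, -1, -1, 0, 0, 0, 0, 0, 0]}}

```text
clock: 23.05
position: [0.5956, 0.1608, 0.1646]
tcp_rot: [[-0.557, 0.83, 0.002], [0.83, 0.557, -0.0], [-0.001, 0.002, -1.0]]
contact_force: [-0.5, -0.0, 5.0]
finger_gap: 0.0134
```

```bash
python3 -c "
from st import *
avg(6)"
```

```text
23.05 p [595.6 160.8 164.6] yaw 123.86 tilt [ 0.0024 -0.    ] F [-0.5  -0.02  5.03] M [-0.237  0.11   0.255] gap 13.4 q7 5.7
Mavg [-0.21   0.063  0.237] sdz 0.033 Favg [-0.48 -0.96  5.26]
```

Emit:
{"fn": "arm_command", "kwargs": {"steps": [-1, 0, 0, 0, 0, 0, -3, -1, 0, 0, 0, 0, 0, 0, -1, 0, 0, 0, 0, 0, 0]}}

```text
clock: 23.72
position: [0.5957, 0.1609, 0.1646]
tcp_rot: [[-0.513, 0.858, 0.002], [0.858, 0.513, 0.0], [-0.001, 0.002, -1.0]]
contact_force: [-0.6, -0.7, 4.3]
finger_gap: 0.0132
```

```bash
python3 -c "
from st import *
avg(9)"
```

```text
23.73 p [595.7 160.9 164.6] yaw 120.9 tilt [0.0025 0.    ] F [-0.59 -0.73  4.33] M [-0.195  0.036  0.243] gap 13.2 q7 2.9
Mavg [-0.181  0.07   0.231] sdz 0.026 Favg [-0.32 -0.74  5.42]
```

Emit:
{"fn": "arm_command", "kwargs": {"steps": [-1, 0, 0, 0, 0, 0, -3, -1, 0, 0, 0, 0, 0, 0, -1, 0, 0, 0, 0, 0, 0]}}

```text
clock: 24.55
position: [0.5957, 0.1609, 0.1646]
tcp_rot: [[-0.468, 0.884, 0.003], [0.884, 0.468, 0.0], [-0.001, 0.002, -1.0]]
contact_force: [-0.5, -0.5, 4.6]
finger_gap: 0.0132
```

```bash
python3 -c "
from st import *
avg(9)"
```

```text
24.55 p [595.7 160.9 164.6] yaw 117.9 tilt [0.0026 0.    ] F [-0.49 -0.45  4.63] M [-0.151  0.101  0.204] gap 13.2 q7 0.1
Mavg [-0.18   0.045  0.265] sdz 0.029 Favg [-0.07 -0.6   5.27]
```

Emit:
{"fn": "arm_command", "kwargs": {"steps": [0, 0, 0, 0, 0, 0, 0, 0, 0, 0, 0, 0, 0, 0, 0, 0, 0, 3, 0, 0, 0, 0, 0, 0, 2.5, 0, 0, 0, 0, -1.8, -3.3, 0, 0, 0, 7, 0, -1.8, -3.4, 0, 0, 0, 7, 0, -1.8, -3.3, 0, 0, 0, 7, 0, -1.8, -3.4, 0, 0, 0, 7, 0, -1.8, -3.3, 0, 0, 0, 4, 0, 0, 0, -1, 0, 0, 0, 0, 0, 0, -2, 0, 0, 0, 0, 0, 0, -2.6, 0, 0, 0]}}

```text
clock: 26.5
position: [0.5055, -0.0052, 0.1618]
tcp_rot: [[-0.865, 0.502, 0.001], [0.502, 0.865, 0.001], [-0.001, 0.001, -1.0]]
contact_force: [0.4, -0.4, -1.4]
finger_gap: 0.0428
```

```bash
python3 st.py
```

```text
26.5 p [505.5  -5.2 161.8] yaw 149.86 tilt [0.0014 0.0006] F [ 0.41 -0.41 -1.37] M [-0.023 -0.046 -0.002] gap 42.8 q7 54.2
```

Emit:
{"fn": "arm_command", "kwargs": {"steps": [-1, 0, 0, 0, 0, 0, 0, -1, 0, 0, 0, 0, 0, 0, -1, 0, 0, 0, 0, 0, 0, -1, 0, 0, 0, 0, 0, -3, -1, 0, 0, 0, 0, 0, -4, -1, 0, 0, 0, 0, 0, -4, -1, 0, 0, 0, 0, 0, -1]}}

```text
clock: 27.38
position: [0.5046, -0.0057, 0.1624]
tcp_rot: [[-0.742, 0.671, -0.0], [0.671, 0.742, 0.001], [0.001, 0.0, -1.0]]
contact_force: [-1.7, 0.9, -5.4]
finger_gap: 0.0133
```

```bash
python3 -c "
from st import *
avg(6)"
```

```text
27.38 p [504.6  -5.7 162.4] yaw 137.87 tilt [-0.0004  0.0006] F [-1.7   0.94 -5.38] M [0.353 0.328 0.169] gap 13.3 q7 42.4
Mavg [0.547 0.447 0.205] sdz 0.046 Favg [-2.6   2.42 -3.4 ]
```

Emit:
{"fn": "arm_command", "kwargs": {"steps": [-1, 0, 0, 0, 0, 0, -3, -1, 0, 0, 0, 0, 0, -2, -1, 0, 0, 0, 0, 0, 0]}}

```text
clock: 28.05
position: [0.5047, -0.0057, 0.1624]
tcp_rot: [[-0.68, 0.733, -0.0], [0.733, 0.68, 0.001], [0.001, 0.0, -1.0]]
contact_force: [-2.5, 4.2, -2.9]
finger_gap: 0.0131
```

```bash
python3 -c "
from st import *
avg(6)"
```

```text
28.05 p [504.7  -5.7 162.4] yaw 132.88 tilt [-0.0003  0.0008] F [-2.54  4.24 -2.94] M [1.032 0.529 0.187] gap 13.1 q7 37.4
Mavg [1.066 0.557 0.185] sdz 0.025 Favg [-3.07  4.48 -3.67]
```

Emit:
{"fn": "arm_command", "kwargs": {"steps": [-1, -0.05, 0.08, 0, 0, 0, -3, -1, 0, 0, 0, 0, 0, -2, -1, 0, 0, 0, 0, 0, 0]}}

```text
clock: 28.72
position: [0.5048, -0.0056, 0.1624]
tcp_rot: [[-0.614, 0.79, 0.001], [0.79, 0.614, 0.0], [-0.001, 0.001, -1.0]]
contact_force: [-0.0, 2.8, -5.8]
finger_gap: 0.0127
```

```bash
python3 -c "
from st import *
avg(6)"
```

```text
28.73 p [504.8  -5.6 162.4] yaw 127.85 tilt [0.001  0.0001] F [-0.04  2.8  -5.77] M [ 0.773 -0.058  0.163] gap 12.7 q7 32.4
Mavg [ 0.793 -0.242  0.197] sdz 0.033 Favg [ 0.75  2.95 -6.49]
```

Emit:
{"fn": "arm_command", "kwargs": {"steps": [-1, 0, 0, 0, 0, 0, -3, -1, 0, 0, 0, 0, 0, -2, -1, 0, 0, 0, 0, 0, 0]}}

```text
clock: 29.4
position: [0.5049, -0.0055, 0.1624]
tcp_rot: [[-0.543, 0.84, 0.001], [0.84, 0.543, 0.0], [-0.001, 0.001, -1.0]]
contact_force: [3.1, 2.5, -7.4]
finger_gap: 0.0129
```

```bash
python3 -c "
from st import *
avg(6)"
```

```text
29.4 p [504.9  -5.5 162.4] yaw 122.86 tilt [0.0012 0.0002] F [ 3.08  2.53 -7.38] M [ 0.841 -0.746  0.183] gap 12.9 q7 27.5
Mavg [ 0.823 -0.908  0.205] sdz 0.029 Favg [ 3.91  3.37 -8.91]
```

Emit:
{"fn": "arm_command", "kwargs": {"steps": [-1, 0.06, 0.06, -0.1, 0, 0, -3, -1, 0, 0, 0, 0, 0, -2, -1, 0, 0, 0, 0, 0, 0]}}

```text
clock: 30.08
position: [0.5051, -0.0054, 0.1623]
tcp_rot: [[-0.467, 0.884, 0.0], [0.884, 0.467, -0.001], [-0.001, -0.0, -1.0]]
contact_force: [-1.2, 1.5, 3.2]
finger_gap: 0.0131
```

```bash
python3 -c "
from st import *
avg(6)"
```

```text
30.07 p [505.1  -5.4 162.3] yaw 117.83 tilt [ 0.0003 -0.001 ] F [-1.24  1.48  3.22] M [0.424 0.239 0.214] gap 13.1 q7 22.3
Mavg [0.337 0.487 0.202] sdz 0.037 Favg [-2.4   1.21  4.66]
```

Lateral forces are small again and the torque is still on the plateau, 32° in.

Emit:
{"fn": "arm_command", "kwargs": {"steps": [-1, 0, 0, 0, 0, 0, -3, -1, 0, 0, 0, 0, 0, -2, -1, 0, 0, 0, 0, 0, 0]}}

```text
clock: 30.75
position: [0.5052, -0.0054, 0.1622]
tcp_rot: [[-0.388, 0.922, 0.001], [0.922, 0.388, -0.001], [-0.001, 0.0, -1.0]]
contact_force: [-2.3, 0.4, 5.3]
finger_gap: 0.0131
```

```bash
python3 -c "
from st import *
avg(6)"
```

```text
30.75 p [505.2  -5.4 162.2] yaw 112.82 tilt [ 0.0007 -0.0009] F [-2.3   0.42  5.29] M [0.284 0.4   0.224] gap 13.1 q7 17.4
Mavg [0.305 0.443 0.203] sdz 0.029 Favg [-2.7   0.75  5.44]
```

Emit:
{"fn": "arm_command", "kwargs": {"steps": [-1, 0, 0, 0, 0, 0, -3, -1, 0, 0, 0, 0, 0, -2, -1, 0, 0, 0, 0, 0, 0]}}

```text
clock: 31.42
position: [0.5053, -0.0053, 0.1622]
tcp_rot: [[-0.306, 0.952, 0.001], [0.952, 0.306, -0.001], [-0.001, 0.001, -1.0]]
contact_force: [-1.0, 1.1, 5.0]
finger_gap: 0.0132
```

```bash
python3 -c "
from st import *
avg(6)"
```

```text
31.43 p [505.3  -5.3 162.2] yaw 107.83 tilt [ 0.001  -0.0009] F [-0.98  1.09  5.01] M [0.312 0.351 0.308] gap 13.2 q7 12.4
Mavg [0.311 0.357 0.253] sdz 0.018 Favg [-1.5   1.16  5.13]
```

Emit:
{"fn": "arm_command", "kwargs": {"steps": [-1, 0, 0, 0, 0, 0, -1, -1, 0, 0, 0, 0, 0, 0]}}

```text
clock: 31.98
position: [0.5054, -0.0053, 0.1622]
tcp_rot: [[-0.29, 0.957, 0.001], [0.957, 0.29, -0.001], [-0.001, 0.001, -1.0]]
contact_force: [-1.5, 0.7, 5.6]
finger_gap: 0.0128
```

```bash
python3 -c "
from st import *
avg(9)"
```

```text
31.98 p [505.4  -5.3 162.2] yaw 106.84 tilt [ 0.0011 -0.0009] F [-1.49  0.66  5.6 ] M [0.264 0.351 0.219] gap 12.8 q7 11.4
Mavg [0.316 0.34  0.268] sdz 0.024 Favg [-1.98  1.13  5.11]
```

Pass one is done: all four knobs read about 0.25-0.26 N m. Since I'm still gripping this one, I start pass two here.

Emit:
{"fn": "arm_command", "kwargs": {"steps": [-1, 0, 0, 0, 0, 0, -3, -1, 0, 0, 0, 0, 0, -3, -1, 0, 0, 0, 0, 0, -2, -1, 0, 0, 0, 0, 0, 0]}}

```text
clock: 32.92
position: [0.5056, -0.0053, 0.1622]
tcp_rot: [[-0.154, 0.988, 0.002], [0.988, 0.154, -0.001], [-0.001, 0.001, -1.0]]
contact_force: [-1.0, 0.4, 4.9]
finger_gap: 0.013
```

```bash
python3 -c "
from st import *
avg(9)"
```

```text
32.92 p [505.6  -5.3 162.2] yaw 98.84 tilt [ 0.0016 -0.0009] F [-1.01  0.44  4.93] M [0.261 0.215 0.322] gap 13.0 q7 3.5
Mavg [0.245 0.205 0.307] sdz 0.017 Favg [-1.25  0.91  5.39]
```

Emit:
{"fn": "arm_command", "kwargs": {"steps": [-1, 0, 0, 0, 0, 0, -3, -1, 0, 0, 0, 0, 0, -2, -1, 0, 0, 0, 0, 0, 0]}}

```text
clock: 33.75
position: [0.5057, -0.0053, 0.1622]
tcp_rot: [[-0.067, 0.998, 0.002], [0.998, 0.067, -0.001], [-0.001, 0.002, -1.0]]
contact_force: [-0.8, 0.5, 5.2]
finger_gap: 0.013
```

```bash
python3 -c "
from st import *
avg(9)"
```

```text
33.75 p [505.7  -5.3 162.2] yaw 93.84 tilt [ 0.0019 -0.0008] F [-0.77  0.53  5.21] M [0.237 0.059 0.329] gap 13.0 q7 -1.5
Mavg [0.236 0.106 0.334] sdz 0.025 Favg [-0.63  0.88  5.26]
```

Emit:
{"fn": "arm_command", "kwargs": {"steps": [0, 0, 0, 0, 0, 0, 0, 0, 0, 0, 0, 0, 0, 0, 0, 0, 0, 3, 0, 0, 0, 0, 0, 0, 2.5, 0, 0, 0, 0, 1.8, 3.3, 0, 0, 0, 7, 0, 1.8, 3.4, 0, 0, 0, 7, 0, 1.8, 3.3, 0, 0, 0, 7, 0, 1.8, 3.3, 0, 0, 0, 7, 0, 1.8, 3.3, 0, 0, 0, 6, 0, 0, 0, -1, 0, 0, 0, 0, 0, 0, -2, 0, 0, 0, 0, 0, 0, -2.5, 0, 0, 0]}}

```text
clock: 35.7
position: [0.5948, 0.1589, 0.1597]
tcp_rot: [[-0.611, 0.792, -0.0], [0.792, 0.611, -0.002], [-0.001, -0.001, -1.0]]
contact_force: [0.3, -0.8, 0.1]
finger_gap: 0.0425
```

```bash
python3 -c "
from st import *
c=capture('wrist');cv2.imwrite('pics/w6.png',np.array(c['pixels']))"
```

```text
35.7 p [594.8 158.9 159.7] yaw 127.67 tilt [-0.0002 -0.0017] F [ 0.26 -0.78  0.1 ] M [ 0.004 -0.015 -0.025] gap 42.5 q7 8.3
```

View pics/w6.png

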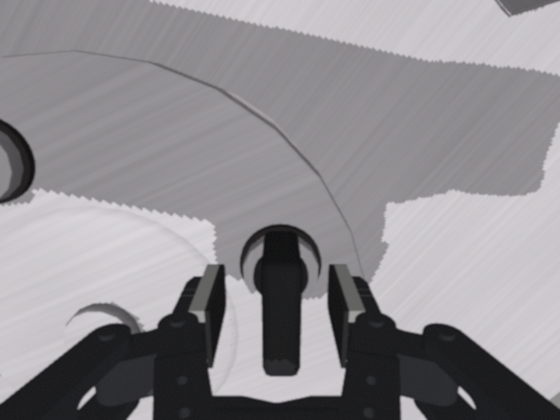

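The bar (column ~281) is aligned between the open fingers, so I grip and turn.

Emit:
{"fn": "arm_command", "kwargs": {"steps": [-1, 0.05, 0.05, 0, 0, 0, 0, -1, 0, 0, 0, 0, 0, 0, -1, 0, 0, 0, 0, 0, 0, -1, 0, 0, 0, 0, 0, -4, -1, 0, 0, 0, 0, 0, -4, -1, 0, 0, 0, 0, 0, -4, -1, 0, 0, 0, 0, 0, -3, -1, 0, 0, 0, 0, 0, -2, -1, 0, 0, 0, 0, 0, 0]}}

```text
clock: 36.88
position: [0.5958, 0.1609, 0.1618]
tcp_rot: [[-0.356, 0.935, 0.001], [0.935, 0.356, -0.001], [-0.001, 0.0, -1.0]]
contact_force: [-0.4, -3.4, 0.2]
finger_gap: 0.013
```

```bash
python3 -c "
from st import *
avg(8)"
```

```text
36.88 p [595.8 160.9 161.8] yaw 110.83 tilt [ 0.0009 -0.0011] F [-0.38 -3.45  0.18] M [-0.692 -0.025  0.276] gap 13.0 q7 -7.7
Mavg [-0.895  0.049  0.306] sdz 0.017 Favg [-0.15 -4.3   2.11]
```

Emit:
{"fn": "arm_command", "kwargs": {"steps": [-1, 0, -0.05, 0, 0, 0, -3, -1, 0, 0, 0, 0, 0, -3, -1, 0, 0, 0, 0, 0, 0]}}

```text
clock: 37.65
position: [0.5959, 0.161, 0.1618]
tcp_rot: [[-0.257, 0.967, 0.001], [0.967, 0.257, -0.0], [-0.0, 0.001, -1.0]]
contact_force: [0.7, -3.6, 3.7]
finger_gap: 0.0131
```

```bash
python3 -c "
from st import *
avg(9)"
```

```text
37.65 p [595.9 161.  161.8] yaw 104.87 tilt [ 0.0011 -0.0002] F [ 0.68 -3.56  3.73] M [-0.924 -0.078  0.332] gap 13.1 q7 -13.3
Mavg [-1.037 -0.124  0.309] sdz 0.021 Favg [ 0.57 -4.42  4.29]
```

Emit:
{"fn": "arm_command", "kwargs": {"steps": [-1, 0, -0.05, 0, 0, 0, -1.5, -1, 0, 0, 0, 0, 0, 0]}}

```text
clock: 38.35
position: [0.5959, 0.1609, 0.1618]
tcp_rot: [[-0.231, 0.973, 0.001], [0.973, 0.231, 0.001], [0.0, 0.001, -1.0]]
contact_force: [1.5, -3.3, 4.1]
finger_gap: 0.0131
```

```bash
python3 -c "
from st import *
avg(12)"
```

```text
38.35 p [595.9 160.9 161.8] yaw 103.35 tilt [0.0013 0.0006] F [ 1.46 -3.33  4.07] M [-0.859 -0.31   0.399] gap 13.1 q7 -14.7
Mavg [-0.861 -0.285  0.345] sdz 0.022 Favg [ 1.44 -3.69  5.09]
```

Emit:
{"fn": "arm_command", "kwargs": {"steps": [0, 0, 0, 0, 0, 0, 0, 0, 0, 0, 0, 0, 0, 0, 0, 0, 0, 3, 0, 0, 0, 0, 0, 0, 2.5, 0, 0, 1, 0, -3.2, -1, 0, 0, 0, 0, 0, -3.2, -0.9, 0, 0, 0, 0, 0, -3.2, -1, 0, 0, 0, 0, 0, -3.2, -0.9, 0, 0, 0, 0, 0, 0, 0, -1, 0, 0, 0, 0, 0, 0, -2, 0, 0, 0, 0, 0, 0, -2.4, 0, 0, 0]}}

```text
clock: 40.33
position: [0.468, 0.1234, 0.1616]
tcp_rot: [[-0.248, 0.969, 0.001], [0.969, 0.248, 0.001], [0.001, 0.001, -1.0]]
contact_force: [-0.2, -0.7, -0.9]
finger_gap: 0.0425
```

```bash
python3 -c "
from st import *
c=capture('wrist');cv2.imwrite('pics/w7.png',np.array(c['pixels']))"
```

```text
40.33 p [468.  123.4 161.6] yaw 104.35 tilt [0.0009 0.0011] F [-0.24 -0.71 -0.9 ] M [-0.008  0.004  0.032] gap 42.5 q7 -5.1
```

View pics/w7.png

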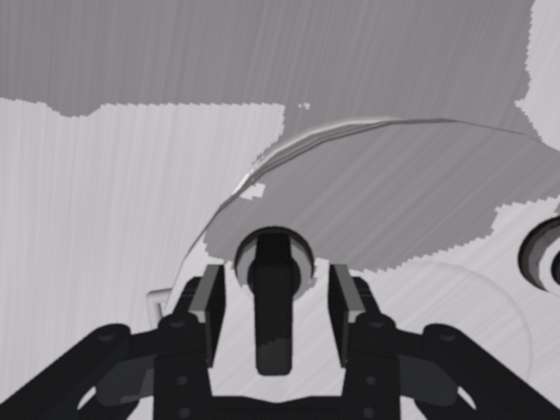

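The bar is at column ~273, about 1 mm left of centre, so I shift slightly, grip and turn.

Emit:
{"fn": "arm_command", "kwargs": {"steps": [-1, -0.1, -0.1, 0, 0, 0, 0, -1, 0, 0, 0, 0, 0, 0, -1, 0, 0, 0, 0, 0, 0, -1, 0, 0, 0, 0, 0, -4, -1, 0, 0, 0, 0, 0, -4, -1, 0, 0, 0, 0, 0, -4, -1, 0, 0, 0, 0, 0, -3, -1, 0, 0, 0, 0, 0, -2, -1, 0, 0, 0, 0, 0, 0]}}

```text
clock: 41.5
position: [0.4671, 0.1221, 0.1629]
tcp_rot: [[0.046, 0.999, 0.002], [0.999, -0.046, 0.001], [0.001, 0.002, -1.0]]
contact_force: [2.9, 2.0, -1.5]
finger_gap: 0.0128
```

```bash
python3 -c "
from st import *
avg(9)"
```

```text
41.5 p [467.1 122.1 162.9] yaw 87.38 tilt [0.0018 0.0006] F [ 2.85  2.   -1.5 ] M [ 0.46  -0.489  0.327] gap 12.8 q7 -21.7
Mavg [ 0.646 -0.65   0.293] sdz 0.034 Favg [ 2.84  2.73 -0.49]
```

Emit:
{"fn": "arm_command", "kwargs": {"steps": [-1, 0.03, 0.05, 0, 0, 0, -3, -1, 0, 0, 0, 0, 0, -3, -1, 0, 0, 0, 0, 0, -0.5, -1, 0, 0, 0, 0, 0, 0]}}

```text
clock: 42.45
position: [0.4672, 0.1221, 0.1628]
tcp_rot: [[0.159, 0.987, 0.001], [0.987, -0.159, -0.0], [0.0, 0.001, -1.0]]
contact_force: [1.9, 2.4, 3.0]
finger_gap: 0.0126
```

```bash
python3 -c "
from st import *
avg(12)"
```

```text
42.45 p [467.2 122.1 162.8] yaw 80.87 tilt [ 0.001  -0.0001] F [1.94 2.36 3.01] M [ 0.519 -0.638  0.373] gap 12.6 q7 -28.3
Mavg [ 0.53  -0.61   0.338] sdz 0.034 Favg [2.97 2.38 4.92]
```

Emit:
{"fn": "arm_command", "kwargs": {"steps": [0, 0, 0, 0, 0, 0, 0, 0, 0, 0, 0, 0, 0, 0, 0, 0, 0, 3, 0, 0, 0, 0, 0, 0, 2.5, 0, 0, 0, 0, 3.3, -1.8, 0, 0, 0, 7, 0, 3.4, -1.8, 0, 0, 0, 7, 0, 3.3, -1.8, 0, 0, 0, 7, 0, 3.4, -1.8, 0, 0, 0, 7, 0, 3.3, -1.7, 0, 0, 0, 7, 0, 0, 0, -1, 0, 0, 0, 0, 0, 0, -2, 0, 0, 0, 0, 0, 0, -2.5, 0, 0, 0]}}

```text
clock: 44.55
position: [0.6322, 0.034, 0.1608]
tcp_rot: [[-0.436, 0.9, -0.001], [0.9, 0.436, -0.0], [0.0, -0.001, -1.0]]
contact_force: [0.1, 0.4, -0.3]
finger_gap: 0.0426
```

```bash
python3 -c "
from st import *
c=capture('wrist');cv2.imwrite('pics/w8.png',np.array(c['pixels']))"
```

```text
44.55 p [632.2  34.  160.8] yaw 115.88 tilt [-0.0013 -0.0003] F [ 0.08  0.45 -0.3 ] M [-0.064 -0.033  0.038] gap 42.6 q7 9.6
```

View pics/w8.png

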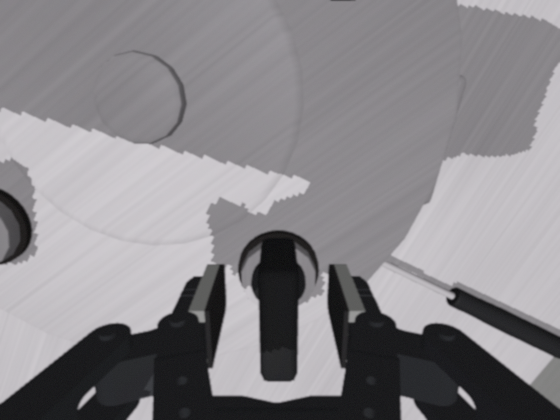

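The bar (column ~279) is centred, so I grip and turn the last knob.

Emit:
{"fn": "arm_command", "kwargs": {"steps": [-1, 0.05, 0, 0, 0, 0, 0, -1, 0, 0, 0, 0, 0, 0, -1, 0, 0, 0, 0, 0, 0, -1, 0, 0, 0, 0, 0, -4, -1, 0, 0, 0, 0, 0, -4, -1, 0, 0, 0, 0, 0, -4, -1, 0, 0, 0, 0, 0, -3, -1, 0, 0, 0, 0, 0, -2, -1, 0, 0, 0, 0, 0, 0]}}

```text
clock: 45.72
position: [0.6342, 0.0336, 0.1629]
tcp_rot: [[-0.155, 0.988, 0.0], [0.988, 0.155, 0.0], [0.0, 0.0, -1.0]]
contact_force: [-2.4, 1.4, 1.5]
finger_gap: 0.0131
```

```bash
python3 -c "
from st import *
avg(10)"
```

```text
45.73 p [634.2  33.6 162.9] yaw 98.89 tilt [0.0004 0.0003] F [-2.43  1.4   1.47] M [0.206 0.595 0.39 ] gap 13.1 q7 -6.4
Mavg [0.366 0.803 0.3  ] sdz 0.024 Favg [-3.36  1.61  4.03]
```

Emit:
{"fn": "arm_command", "kwargs": {"steps": [-1, -0.05, 0, 0, 0, 0, -3, -1, 0, 0, 0, 0, 0, -3, -1, 0, 0, 0, 0, 0, 0]}}

```text
clock: 46.6
position: [0.6344, 0.0336, 0.1629]
tcp_rot: [[-0.05, 0.999, 0.002], [0.999, 0.05, 0.001], [0.0, 0.002, -1.0]]
contact_force: [-2.5, 2.1, 3.9]
finger_gap: 0.0129
```

```bash
python3 -c "
from st import *
avg(12)"
```

```text
46.6 p [634.4  33.6 162.9] yaw 92.89 tilt [0.0019 0.0005] F [-2.54  2.12  3.92] M [0.509 0.361 0.322] gap 12.9 q7 -12.1
Mavg [0.632 0.229 0.339] sdz 0.031 Favg [-1.04  3.02  4.81]
```

Emit:
{"fn": "arm_command", "kwargs": {"steps": [0, 0, 0, 0, 0, 0, 0, 0, 0, 0, 0, 0, 0, 0, 0, 0, 0, 3, 0, 0, 0, 0, 0, 0, 5, 0, 0, 0, 0, 0, 0, 5, 0, 0, 0, 0, 0, 0, 4, 0, 0, 0, 0, 0, 0, 0, 0, 0, 0, 0, 0, 0, 0, 0, 0, 0, 0, 0, 0, 0, 0, 0, 0]}}

```text
clock: 48.32
position: [0.6332, 0.0325, 0.3304]
tcp_rot: [[-0.049, 0.999, -0.003], [0.999, 0.049, -0.0], [-0.0, -0.003, -1.0]]
contact_force: [0.5, 0.3, 0.3]
finger_gap: 0.0426
```

```bash
python3 -c "
from st import *
avg(4)
c=capture('scene');a=np.array(c['pixels']);c=capture('top');b=np.array(c['pixels']);cv2.imwrite('pics/f.png',np.vstack([a[100:350],b[70:320]]))"
```

```text
48.33 p [633.2  32.5 330.4] yaw 92.81 tilt [-0.003  -0.0004] F [0.49 0.3  0.32] M [-0.02  -0.004  0.013] gap 42.6 q7 -9.9
Mavg [-0.016 -0.014 -0.022] sdz 0.011 Favg [ 0.4  -0.2   0.22]
```

View pics/f.png

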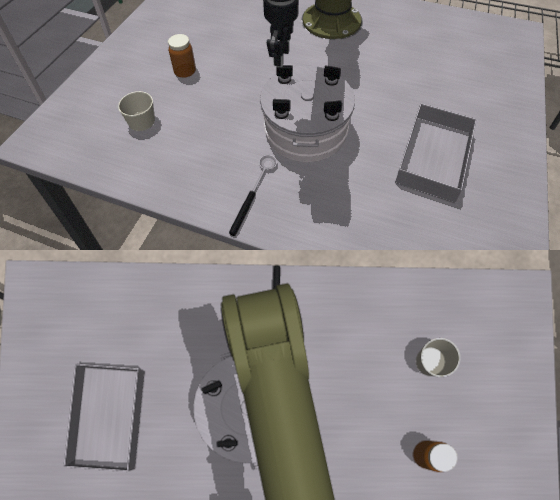

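The arm is clear above the lid. The jar, tub, pan and spoon sit where they were at the start. Handing in.

```bash
python3 -c "
from plant import manip
print(manip.close_job())"
```

```text
the job is handed in; nothing more can be done
None
```

All four knobs are tightened in two star-order passes and the job is handed in at about 49 s of the 72 s; no verdict is reported.

Knobs are named by their position on the lid in metres, because the pictures do not show which number is which.

| Knob position (x, y) | Pass 1 order | Pass 1 torque (N m) | Pass 2 order | Pass 2 torque (N m) |
|---|---|---|---|---|
| (0.467, 0.122) | 1 | 0.256 | 3 | 0.338 |
| (0.634, 0.033) | 2 | 0.262 | 4 | 0.339 |
| (0.596, 0.161) | 3 | 0.265 | 2 | 0.345 |
| (0.505, -0.005) | 4 | 0.268 | 1 | 0.334 |

- **Torque noise:** each value is an average of 8 to 12 readings, good to about 0.01 N m. I could not read the clamping forces directly; by the stated torque rule, 0.334 to 0.345 N m is about 12 N.
- **Disagreeing reading:** while tightening the knob at (0.596, 0.161), one average came out at 0.31 N m where about 0.34 was expected. After another 1.5° of turn the next average was 0.345.
- **Slack on the first knob:** it came out at about 0.69 rad by my estimate, slightly over the stated 0.65.
- **Last checks:** with the fingers open and the tool lifted well clear, the wrist force read near zero. In the final pictures the jar, tub, pan and spoon show no visible movement; I compared them by eye only.

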